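# Sort the dispensing bench

## Task

Tidy the bench after compounding: stand the two dropper bottles in the grey two-well rack, one to a well, the two ointment jars in the metal tray, one to a bay, and the steel weight in its wooden block. Set each one down gently and upright, right down on the floor of its place, without dropping or knocking over any of them; leave the mortar and the steel cup where they stand.

Things in the scene. Friction and masses are not known exactly. Their poses are not given: they have to be found in the camera images.
- dropper_a: amber glass dropper bottle, upright, round: body 28 mm in diameter and straight up to 40 mm height, paper label, shoulder to 47 mm, black cap 18 mm wide up to 57 mm, thin black rubber bulb up to 72 mm; about 40 g. One of two alike (either may go in either well). Origin at the centre of its underside, z up its axis.
- dropper_b: amber glass dropper bottle, upright, round: body 28 mm in diameter and straight up to 40 mm height, paper label, shoulder to 47 mm, black cap 18 mm wide up to 57 mm, thin black rubber bulb up to 72 mm; about 40 g. One of two alike (either may go in either well). Origin at the centre of its underside, z up its axis.
- jar_a: squat round ointment jar, upright, white with a black lid of the same width: 50 mm in diameter, 46 mm high (lid the upper 14 mm), straight sides; about 110 g. One of two alike (either may go in either bay). Origin at the centre of its underside, z up its axis.
- jar_b: squat round ointment jar, upright, white with a black lid of the same width: 50 mm in diameter, 46 mm high (lid the upper 14 mm), straight sides; about 110 g. One of two alike (either may go in either bay). Origin at the centre of its underside, z up its axis.
- weight: solid steel balance weight, upright, round: body 40 mm in diameter and 46 mm high, on it a neck 18 mm wide and a knob 26 mm wide, 62 mm high in all; 500 g. Origin at the centre of its underside, z up its axis.
- rack: grey plastic bottle rack, a fixed slab 64 mm (its x) by 116 mm (its y) by 14 mm high, with two round wells 46 mm in diameter and 9 mm deep, centred at y = -28 and y = +28 mm of its own frame (x = 0); the wells' floor is 5 mm above the table. Origin at the centre of its underside, z up.
- tray: low metal tray, fixed, 80 mm (its x) by 158 mm (its y), 14 mm high, walls 3 mm thick, floor 3 mm above the table; a 3 mm divider makes two bays, each 74 mm by 74.5 mm, centred at y = -38.8 and y = +38.8 mm of its own frame (x = 0). Origin at the centre of its underside, z up.
- block: wooden weight block, fixed, 80 x 80 mm, 14 mm high, with one round well in the middle 60 mm in diameter and 9 mm deep; its floor is 5 mm above the table. Origin at the centre of its underside, z up.
- mortar: white porcelain mortar, an open bowl 76 mm wide at the rim and 45 mm high, loose; to be left alone. Origin at the centre of its underside.
- cup: open steel measuring cup, 52 mm wide at the rim and 55 mm high, loose; to be left alone. Origin at the centre of its underside.
Mind the look-alikes: they are no part of the job. Leave any turquoise look-alike of the jar_b alone.

How it is judged:
By the outcome, as a careful person would: the job done as asked, in the order asked, and still so for the second after the job is handed in, with the robot touching nothing.
It also fails if it takes over 118 s, if anything falls off the work surface, if the arm or the gripper's body presses on something with over 40 N, if the wrist force passes 120 N, or if a joint passes its speed limit or range.

## Robot

A 6-joint arm with a two-finger parallel gripper is mounted at the origin on the work surface. World frame = base frame: x ahead of the robot, y to its left, z up, the work surface at z = 0. Lengths are in m, angles in rad, forces in N, time in s.
With the tool pointing down it reaches from about 0.375 to 0.925 m from the base axis. Payload 5.7 kg.
Tool frame: the origin (TCP) lies at the very end of the fingers, on their centre line; the grasp point (between the pads) lies 19 mm behind it (bot.hold_point_z is the distance from the TCP to the grasp point, in m); z points along the fingers, y is the line along which they close (so a half turn about z gives the same grasp; the last joint's range is limited). The gripper opens to 85 mm and grips with 20 to 120 N. Pads are 22 mm wide; open, the fingers measure 114 mm over their backs; the gripper's body (76 mm by 85 mm) begins 54 mm behind the grasp point. The pads swing forward as they close: fully open they stand 13 mm farther back than shut.
Start: joints at [-1.259, 0.359, 1.51, -0, 1.272, -0.115], TCP at [0.248, -0.546, 0.231] pointing down, gripper open.
Joint ranges: [-2.97, 2.97], [-1.01, 2.36], [0.21, 2.38], [-0.96, 4.11], [0.2, 2.71], [-2.98, 2.98]. Speed limits (rad/s): [2.39, 2.39, 3.14, 3.14, 3.14, 3.14].

## Interface

Orientations are given as a unit quaternion [x, y, z, w].
In Python, from bench import bot gives the robot as it stands.
- The arm moves only by the shell command python3 -m inch 'ROWS' [FORCE]. ROWS is text: rows parted by semicolons, each of 7 numbers parted by spaces: the turn, a rotation vector about the tool's x, y, z in rad, then the shift along the tool's x, y, z in m, then the finger opening in m, from 0 to 0.0854. A call has 1 to 8 rows; each row is the pose to reach, as a shift and turn from the pose commanded when the call began, along the tool's axes at that moment; what a row does not reach only later rows make up. A row lasts 1/12 s, in which the tool goes at most 41.7 mm and 7.16 degrees, less where a joint would pass 70% of its speed; a pose out of reach is approached as far as the arm can. A call with a gripper value outside its range is refused whole. The fingers move at their own pace and stop on an object; FORCE is the grip in N (left out, the last holds). Time passes only in rows, so rows that repeat a pose let the fingers close. It gives the time, the measured TCP pose, the force, the opening and the grip force at its end, in the units of the state.
- bot.sense(): the state, without advancing time (a new reading comes with each control period).
- bot.snapshot(name): name is "side" or "top"; returns a dict with "color" (420x560x3 uint8, red, green, blue), "z_map" (420x560 float32, m along the optical axis (not along the pixel's ray), 0 where there is no reading), "vfov" (degrees; the focal length in pixels is half the picture's height over the tangent of half this angle, whatever the lens; pixels are square), "cx", "cy" (the principal point, pixels), "k1" (the pictures are not rectified: a ray, as slopes to the right and down, at radius r is drawn at 1 + k1 r^2 times it, then the intrinsics apply), "world_to_cam" (4x4, takes a point from world to camera coordinates). Camera axes: x right, y up, looking along -z (the intrinsics and any distortion apply to the point x, -y, -z); pixel columns grow to the right and rows downward; lengths in m; the calibration is good to about 2 mm. A picture is of the moment at which its call begins.
- bot.finish_job(): hands the job in; it is judged then, once.
The state is a dict: "t": time; "joint_pos": joint angles; "dq": joint speeds; "tau": joint torques, N m; "tcp_pos": TCP position; "ee_rot": TCP orientation; "force": force on the tool from outside, world axes, zero at the start; "torque": the same for the moment, N m; "width": finger opening in m; "finger_force": force on a finger pad.
Only numpy, scipy, OpenCV 4.12 (cv2) and the standard library are available. Lean on these libraries where they do the work, as an engineer would, in place of code of your own. Each camera call takes 0.05 s, during which the arm holds its last target. There are 200 camera calls.

## Working session

There is one attempt and no reset: what is moved stays moved. The work goes in short steps, Python scripts to look and compute and a shell command to move; the robot and the scene stay as the last step left them, time stands still between calls to the robot, and variables do not carry over. Pictures are saved under pics/ and viewed, at most 14 in all, crops included, and the job is handed in when it is done.

```bash
ls; mkdir -p pics; python3 - <<'E'
from bench import bot
import cv2,numpy as np
print(bot.sense(), bot.hold_point_z)
for n in("side","top"):
    s=bot.snapshot(n); np.save(f"{n}.npy",s,allow_pickle=True)
    cv2.imwrite(f"pics/{n}0.png",s["color"][:,:,::-1])
    print(n,s["vfov"],s["cx"],s["cy"],s["k1"],np.round(s["world_to_cam"],3).tolist(),(s["z_map"]>0).mean())
E
```

```text
pics
{'t': 0.0, 'joint_pos': array([-1.25910721e+00,  3.59500709e-01,  1.51145416e+00, -1.97109989e-05,
        1.27250832e+00, -1.15075912e-01]), 'dq': array([ 0.00083393,  0.00099994, -0.00058505,  0.00096098, -0.00019413,
        0.00154267]), 'tau': array([-1.86000500e-03, -5.27627957e+01, -2.78619647e+01,  8.00312819e-06,
        1.32974572e-02,  4.23919545e-06]), 'tcp_pos': array([ 0.24814184, -0.5455192 ,  0.23044789]), 'ee_rot': array([ 9.77319160e-01,  2.11769651e-01, -1.01166735e-04, -9.29824256e-04]), 'force': array([-0.04988404,  1.21982469,  0.02635709]), 'torque': array([-0.02331088,  0.02938765,  0.02065947]), 'finger_force': 0.0, 'width': 0.0853468109600757} 0.0187
side 47.75157658937227 279.09455698001375 212.62015325825223 -0.14491051164235388 [[-0.793, -0.609, -0.019, 0.409], [0.367, -0.501, 0.784, -0.221], [-0.487, 0.614, 0.621, -0.731], [0.0, 0.0, 0.0, 1.0]] 0.9960459183673469
top 57.24448888130787 277.32910210588216 214.18555694320145 -0.02304842221858664 [[0.021, -1.0, -0.018, 0.002], [0.991, 0.018, 0.134, -0.494], [-0.134, -0.021, 0.991, -0.856], [0.0, 0.0, 0.0, 1.0]] 0.9962627551020408
```

View pics/side0.png

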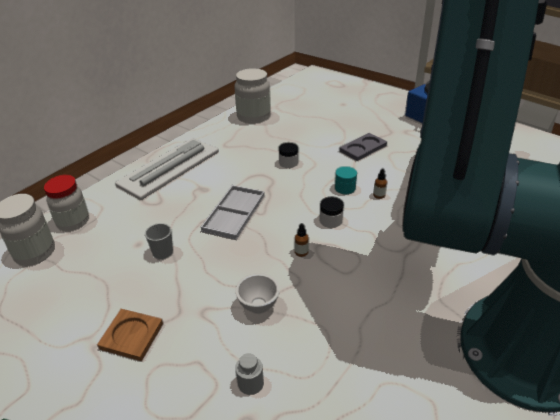

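View pics/top0.png

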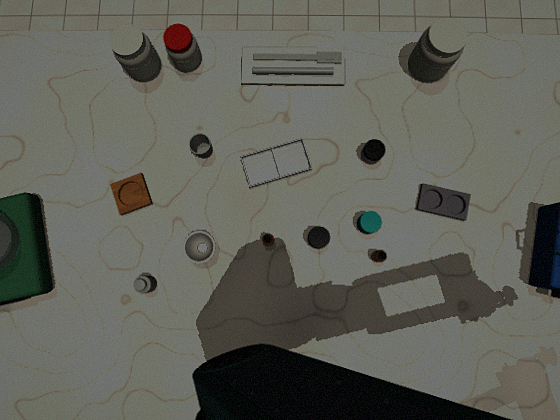

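The side picture shows the droppers at (302,240) and (380,185), jars at (289,155) and (332,212), and the weight at (249,374). The block is at (131,333), the tray at (234,212) and the rack at (363,147).
The top picture shows the droppers at (268,240) and (378,255), black-lidded jars at (372,152) and (318,237), and the weight at (145,284). The block is at (131,193), the tray at (276,163) and the rack at (443,202).
There are three jar candidates in the top view: (372,152), (318,237) and (369,222). The last is turquoise, so it is the look-alike to leave alone. The other two have white bodies and black lids.

```bash
cat > h.py <<'E'
import numpy as np, cv2
def K(s):
    f=210/np.tan(np.radians(s["vfov"]/2)); return np.array([[f,0,s["cx"]],[0,f,s["cy"]],[0,0,1]])
def slopes(s,uv):
    d=np.array([s["k1"],0,0,0,0.]); uv=np.asarray(uv,float).reshape(-1,1,2)
    return cv2.undistortPointsIter(uv,K(s),d,None,None,(3,50,1e-10)).reshape(-1,2)
def ray(s,uv):
    m=slopes(s,uv); T=np.asarray(s["world_to_cam"]); R=T[:3,:3]
    d=np.c_[m[:,0],-m[:,1],-np.ones(len(m))]@R; return -R.T@T[:3,3], d   # d per metre of depth
def onplane(s,uv,z):
    o,d=ray(s,uv); return o+d*((z-o[2])/d[:,2])[:,None]
def cloud(s):
    v,u=np.mgrid[:420,:560]; o,d=ray(s,np.c_[u.ravel(),v.ravel()])
    P=o+d*s["z_map"].ravel()[:,None]; P[s["z_map"].ravel()==0]=np.nan
    return P.reshape(420,560,3)
def pix(s,P):
    T=np.asarray(s["world_to_cam"]); c=np.atleast_2d(P)@T[:3,:3].T+T[:3,3]
    c=c*[1,-1,-1]; return cv2.projectPoints(c,np.zeros(3),np.zeros(3),K(s),np.array([s["k1"],0,0,0,0.]))[0].reshape(-1,2)
def load(n): return np.load(f"{n}.npy",allow_pickle=True).item()
E
cat > m.py <<'E'
from h import *
for n in("top","side"):
    s=load(n); P=cloud(s); z=P[...,2]
    t=np.abs(z)<.006; print(n,"table z med/std",np.nanmedian(z[t]).round(4),np.nanstd(z[t]).round(4))
    ws=(P[...,0]>.2)&(P[...,0]<.85)&(abs(P[...,1])<.5)
    m=((z>.007)&(z<.09)&ws).astype(np.uint8)
    k,L,st,c=cv2.connectedComponentsWithStats(m,connectivity=4)
    for i in range(1,k):
        if st[i,4]<40: continue
        q=P[L==i]; zt=np.percentile(q[:,2],97); top=q[q[:,2]>zt-.006]
        lo,hi=np.percentile(top[:,:2],[2,98],axis=0)
        print("pix",c[i].round(),st[i,4],"ztop %.4f"%zt,"mid",((lo+hi)/2).round(4),"ext",(hi-lo).round(3),"mean",top.mean(0)[:2].round(4))
    hsv=cv2.cvtColor(s["color"],cv2.COLOR_RGB2HSV)
E
python3 m.py
```

```text
top table z med/std -0.001 0.0017
pix [139.  70.] 513 ztop 0.0885 mid [0.84   0.3569] ext [0.019 0.064] mean [0.8372 0.3529]
pix [432.  72.] 485 ztop 0.0874 mid [ 0.8434 -0.3542] ext [0.012 0.052] mean [ 0.8415 -0.3512]
pix [292.  79.] 924 ztop 0.0137 mid [ 0.8383 -0.0191] ext [0.023 0.247] mean [ 0.8384 -0.0185]
pix [200. 144.] 347 ztop 0.0552 mid [0.6546 0.1955] ext [0.05 0.05] mean [0.6545 0.196 ]
pix [290. 153.] 176 ztop 0.0149 mid [ 0.6402 -0.0028] ext [0.085 0.128] mean [ 0.6469 -0.0164]
pix [373. 151.] 453 ztop 0.0472 mid [ 0.65   -0.2126] ext [0.044 0.044] mean [ 0.6498 -0.2124]
pix [262. 172.] 161 ztop 0.0158 mid [0.6047 0.0439] ext [0.082 0.113] mean [0.5989 0.0524]
pix [131. 194.] 660 ztop 0.0156 mid [0.5409 0.3666] ext [0.091 0.09 ] mean [0.5405 0.3665]
pix [444. 202.] 827 ztop 0.0154 mid [ 0.5337 -0.3817] ext [0.076 0.118] mean [ 0.534  -0.3818]
pix [369. 222.] 441 ztop 0.0475 mid [ 0.479  -0.2009] ext [0.045 0.043] mean [ 0.4789 -0.2012]
pix [318. 237.] 398 ztop 0.0476 mid [ 0.4421 -0.0839] ext [0.045 0.044] mean [ 0.4421 -0.0838]
pix [199. 247.] 781 ztop 0.0455 mid [0.
[... 966 characters left out ...]
d [0.6231 0.0186] ext [0.115 0.167] mean [0.6221 0.0234]
pix [331. 211.] 606 ztop 0.0484 mid [ 0.4422 -0.0814] ext [0.044 0.045] mean [ 0.4416 -0.0807]
pix [ 33. 242.] 1215 ztop 0.0871 mid [0.8407 0.3622] ext [0.018 0.065] mean [0.8387 0.3653]
pix [159. 239.] 770 ztop 0.0560 mid [0.6551 0.1969] ext [0.051 0.05 ] mean [0.6565 0.1966]
pix [302. 240.] 361 ztop 0.0706 mid [0.4354 0.0342] ext [0.009 0.01 ] mean [0.4347 0.0343]
pix [257. 292.] 1345 ztop 0.0466 mid [0.4153 0.1892] ext [0.071 0.072] mean [0.4164 0.1879]
pix [130. 333.] 1366 ztop 0.0165 mid [0.5419 0.3675] ext [0.09  0.091] mean [0.5411 0.3689]
pix [249. 373.] 924 ztop 0.0637 mid [0.3288 0.314 ] ext [0.024 0.023] mean [0.3286 0.3144]
```

```bash
python3 - <<'E'
from h import *
s=load("top");a=s["color"][125:275,240:480];b=load("side")["color"][130:265,270:410]
a=cv2.resize(a,None,fx=3.3,fy=3.3)[:,:,::-1]*1
a=np.clip(a*1.8,0,255).astype(np.uint8)
cv2.imwrite("pics/crop1.png",a)
E
```

```text
(no output)
```

View pics/crop1.png

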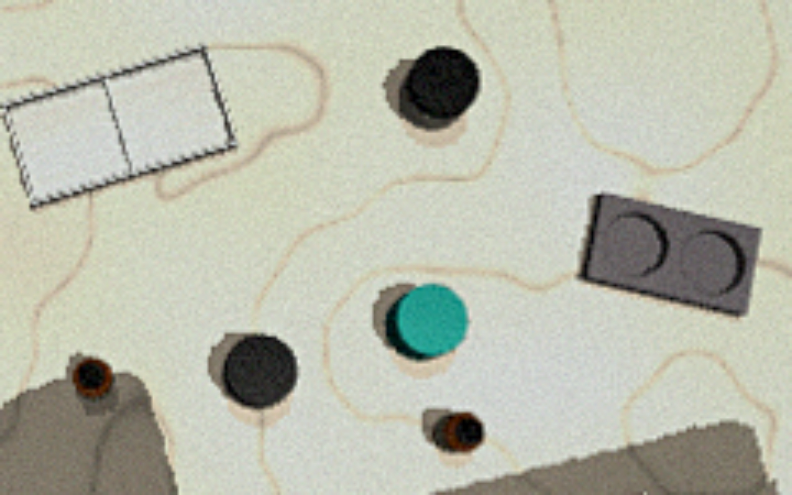

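The crop confirms two black-lidded white jars at crop (442,85) and (260,370). The turquoise one at (430,320) is to be left alone. Next I'll measure the frames of the three places.

```bash
cat > p.py <<'E'
from h import *
C={"rack":((.534,-.381),(.064,.116),.014),"tray":((.623,.019),(.08,.158),.014),"block":((.541,.367),(.08,.08),.014)}
for n in("top","side"):
    s=load(n); P=cloud(s); off=np.nanmedian(P[...,2][abs(P[...,2])<.006])
    for k,(c,sz,h) in C.items():
        d=np.hypot(P[...,0]-c[0],P[...,1]-c[1]); z=P[...,2]-off
        m=(d<.105)&(z>.008)&(z<.022); q=P[m][:,:2].astype(np.float32)
        (cx,cy),(w,hh),a=cv2.minAreaRect(q*1000)
        b=cv2.boxPoints(((cx,cy),(w,hh),a)); e=b[1]-b[0]; e2=b[2]-b[1]
        L=e if np.linalg.norm(e)>np.linalg.norm(e2) else e2
        ang=np.degrees(np.arctan2(L[1],L[0]))%180
        t=np.radians(ang); ly=np.array([np.cos(t),np.sin(t)]); 
        for sg in((-1,1) if k!="block" else (0,)):
            wc=np.array([cx,cy])/1000+ly*sg*(.028 if k=="rack" else .0388)
            dd=np.hypot(P[...,0]-wc[0],P[...,1]-wc[1]); f=np.median(z[dd<.012]); r=np.median(z[m])
            # floor blob centre
            fl=(dd<.034)&(z<.0095)&(z>-.004)
            print("   ",k,"place",wc.round(4),"floor z",f.round(4),"rim z",r.round(4),"floor mean",P[fl][:,:2].mean(0).round(4))
        print(n,k,"centre",round(cx),round(cy),"size",round(w),round(hh),"long axis deg",round(ang,1))
E
python3 p.py
```

```text
rack place [ 0.5287 -0.41  ] floor z 0.0049 rim z 0.0136 floor mean [ 0.5286 -0.4122]
    rack place [ 0.5402 -0.3552] floor z 0.0051 rim z 0.0136 floor mean [ 0.5407 -0.354 ]
top rack centre 534 -383 size 120 66 long axis deg 78.2
    tray place [ 0.6359 -0.0192] floor z 0.003 rim z 0.013 floor mean [ 0.6358 -0.0194]
    tray place [0.6119 0.0547] floor z 0.0024 rim z 0.013 floor mean [0.6118 0.0546]
top tray centre 624 18 size 81 158 long axis deg 108.0
    block place [0.5415 0.3681] floor z 0.0053 rim z 0.0136 floor mean [0.5426 0.371 ]
top block centre 541 368 size 82 82 long axis deg 21.5
    rack place [ 0.527  -0.4098] floor z 0.0042 rim z 0.013 floor mean [ 0.5254 -0.415 ]
    rack place [ 0.5398 -0.3553] floor z 0.0043 rim z 0.013 floor mean [ 0.5397 -0.3551]
side rack centre 533 -383 size 123 69 long axis deg 76.8
    tray place [ 0.6362 -0.0193] floor z 0.0033 rim z 0.0121 floor mean [ 0.6368 -0.0209]
    tray place [0.6128 0.0547] floor z 0.0029 rim z 0.0121 floor mean [0.6138 0.0532]
side tray centre 624 18 size 83 163 long axis deg 107.5
    block place [0.543  0.3679] floor z 0.005 rim z 0.0135 floor mean [0.5482 0.3659]
side block centre 543 368 size 82 83 long axis deg 112.3
```

```bash
cat > go.py <<'E'
import sys,numpy as np
from scipy.spatial.transform import Rotation as R
from bench import bot
x,y,z,a=map(float,sys.argv[1:5]); s=bot.sense(); T=R.from_quat(s["ee_rot"]); M=T.as_matrix()
c=np.arctan2(M[1,1],M[0,1]); d=(np.radians(a)-c+np.pi/2)%np.pi-np.pi/2
ax=M[:,2]; G=np.array([0,0,-1.]); yy=np.array([np.cos(c+d),np.sin(c+d),0])
t=(T.inv()*R.from_matrix(np.c_[np.cross(yy,G),yy,G])).as_rotvec()
sh=M.T@(np.array([x,y,z])-s["tcp_pos"])
print("t %.2f"%s["t"],"tcp",s["tcp_pos"].round(4),"j",s["joint_pos"].round(2),"close %.1f"%np.degrees(c),"w %.4f F %.1f"%(s["width"],s["finger_force"]),"force",s["force"].round(1))
print("turn",t.round(4),"shift",sh.round(4),"rows",max(np.linalg.norm(sh)/.0417,np.linalg.norm(t)/.125).round(1))
E
python3 go.py 0.4025 -0.2225 0.12 -12.5
```

```text
t 0.10 tcp [ 0.2482 -0.5456  0.2305] j [-1.26  0.36  1.51 -0.    1.27 -0.12] close -65.5 w 0.0852 F 0.0 force [-0.3  0.3 -0.3]
turn [-0.0015 -0.001  -0.9258] shift [ 0.2742 -0.23    0.111 ] rows 9.0
```

```bash
python3 -m inch '0 0 -0.1 0.03 -0.025 0.012 0.06; 0 0 -0.22 0.06 -0.05 0.025 0.06; 0 0 -0.34 0.09 -0.075 0.037 0.06; 0 0 -0.46 0.12 -0.1 0.05 0.06; 0 0 -0.58 0.15 -0.125 0.062 0.06; 0 0 -0.7 0.18 -0.15 0.075 0.06; 0 0 -0.81 0.21 -0.176 0.087 0.06; 0 0 -0.9 0.24 -0.2 0.1 0.06' 25; python3 go.py 0.4025 -0.2225 0.12 -12.5
```

```text
t: 0.77
tcp_pos: [0.3841, -0.2626, 0.1307]
ee_rot: [0.786, 0.618, 0.0, -0.0]
force: [-0.2, -0.2, -0.2]
width: 0.0599
finger_force: 0.0
t 0.77 tcp [ 0.3841 -0.2626  0.1307] j [-0.75  0.3   1.91  0.    0.94 -0.51] close -13.7 w 0.0599 F 0.0 force [-0.2 -0.2 -0.2]
turn [-0.0003 -0.0003 -0.0207] shift [0.0433 0.0084 0.0107] rows 1.1
```

```bash
python3 -m inch '0 0 -0.01 0.02 0.004 0.005 0.045; 0 0 -0.02 0.043 0.008 0.01 0.045; 0 0 -0.02 0.0433 0.0084 0.0107 0.045; 0 0 -0.02 0.0433 0.0084 0.0107 0.045'; python3 - <<'E'
from bench import bot
from h import *
s=bot.snapshot("side"); np.save("side1.npy",s,allow_pickle=True); t=bot.snapshot("top"); np.save("top1.npy",t,allow_pickle=True)
print(bot.sense()["tcp_pos"],bot.sense()["width"])
c=pix(s,bot.sense()["tcp_pos"])[0]; print(c)
u,v=c.astype(int); im=s["color"][v-70:v+80,u-100:u+100,::-1].copy(); cv2.imwrite("pics/c2.png",cv2.resize(im,None,fx=4,fy=4))
P=cloud(s); d=np.hypot(P[...,0]-.4025,P[...,1]+.2225); m=(d<.07)&(P[...,2]>.09)&(P[...,2]<.2)
q=P[m]; print(np.percentile(q[:,2],[0,1,5]))
E
```

```text
t: 1.1
tcp_pos: [0.4025, -0.2236, 0.1201]
ee_rot: [0.781, 0.625, -0.0, -0.001]
force: [0.2, -0.4, 0.2]
width: 0.0451
finger_force: 0.0
[ 0.40275808 -0.22544246  0.1207279 ] 0.045125493578412446
[385.52155335 149.06707322]
[0.12182297 0.12423805 0.1311495 ]
```

View pics/c2.png

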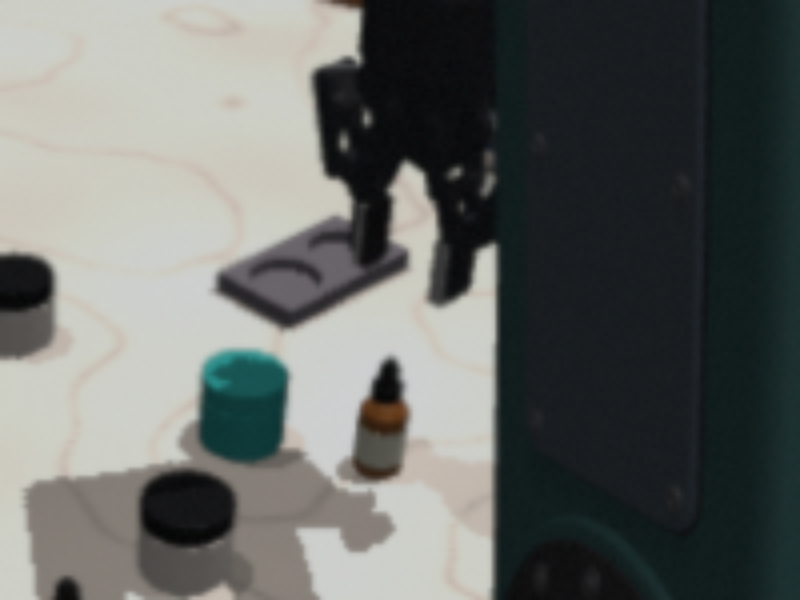

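The crop shows the fingers at (375,235) and (452,270) straddling the line above the dropper at (382,420). The tips sit about 3 mm above the TCP at this opening, which is consistent with the stated swing.

```bash
python3 go.py 0.4025 -0.2225 0.013 -12.5;python3 go.py 0.4025 -0.2225 0.013 -12.5
```

```text
t 1.20 tcp [ 0.4028 -0.2254  0.1207] j [-0.66  0.31  1.93 -0.    0.91 -0.44] close -12.8 w 0.0451 F 0.0 force [-0.2 -0.7  0.2]
turn [ 0.0003  0.0005 -0.0057] shift [ 0.0029 -0.0009  0.1077] rows 2.6
t 1.20 tcp [ 0.4028 -0.2254  0.1207] j [-0.66  0.31  1.93 -0.    0.91 -0.44] close -12.8 w 0.0451 F 0.0 force [-0.2 -0.7  0.2]
turn [ 0.0003  0.0005 -0.0057] shift [ 0.0029 -0.0009  0.1077] rows 2.6
```

```bash
python3 -m inch '0 0 0 0.001 0 0.03 0.045; 0 0 0 0.002 0 0.06 0.045; 0 0 0 0.002 0 0.09 0.045; 0 0 0 0.002 0 0.107 0.045; 0 0 0 0.002 0 0.107 0.035; 0 0 0 0.002 0 0.107 0.02; 0 0 0 0.002 0 0.107 0.02; 0 0 0 0.002 0 0.107 0.02' 25; python3 go.py 0.528 -0.4095 0.13 -12.5
```

```text
t: 1.87
tcp_pos: [0.404, -0.224, 0.0149]
ee_rot: [0.782, 0.623, 0.0, 0.001]
force: [1.0, 0.1, -0.5]
width: 0.0269
finger_force: 26.9
t 1.87 tcp [ 0.404  -0.224   0.0149] j [-0.66  0.5   2.02  0.    0.63 -0.43] close -12.9 w 0.0269 F 26.9 force [ 1.   0.1 -0.5]
turn [ 0.0025  0.0011 -0.0066] shift [-0.1533  0.1625 -0.1145] rows 6.0
```

```bash
python3 -m inch '0 0 0 0 0 -0.01 0.02; 0 0 0 0 0 -0.035 0.02; 0 0 0 0 0 -0.07 0.02; 0 0 0 -0.02 0.022 -0.1 0.02; 0 0 0 -0.045 0.047 -0.113 0.02; 0 0 0 -0.07 0.074 -0.113 0.02; 0 0 0 -0.095 0.1 -0.113 0.02; 0 0 0 -0.12 0.127 -0.113 0.02'; python3 go.py 0.528 -0.4095 0.06 -12.5
```

```text
t: 2.53
tcp_pos: [0.5015, -0.37, 0.1293]
ee_rot: [0.782, 0.624, 0.0, 0.002]
force: [-0.4, -0.2, -0.2]
width: 0.0264
finger_force: 26.9
t 2.53 tcp [ 0.5015 -0.37    0.1293] j [-0.75  0.49  1.57  0.    1.08 -0.52] close -12.8 w 0.0264 F 26.9 force [-0.4 -0.2 -0.2]
turn [ 0.0032  0.0019 -0.0058] shift [-0.0325  0.0344  0.0695] rows 2.0
```

```bash
python3 -m inch '0 0 0 -0.012 0.012 0.01 0.02; 0 0 0 -0.025 0.026 0.035 0.02; 0 0 0 -0.0325 0.034 0.06 0.02; 0 0 0 -0.0325 0.034 0.07 0.02; 0 0 0 -0.0325 0.034 0.07 0.02; 0 0 0 -0.0325 0.034 0.07 0.02'; python3 - <<'E'
from bench import bot
from h import *
s=bot.snapshot("side"); np.save("side2.npy",s,allow_pickle=True)
a=[]
c=pix(s,[.528,-.4095,.05])[0]
u,v=c.astype(int); im=s["color"][v-60:v+60,u-80:u+80,::-1].copy(); cv2.imwrite("pics/c3.png",cv2.resize(im,None,fx=5,fy=5))
print(c,bot.sense()["tcp_pos"])
P=cloud(s); d=np.hypot(P[...,0]-.528,P[...,1]+.4095); 
hsv=cv2.cvtColor(s["color"],cv2.COLOR_RGB2HSV)
m=(d<.03)&(P[...,2]>.02)&(P[...,2]<.07); q=P[m]; print(len(q),np.percentile(q[:,2],[1,3,10,50]),np.median(q,0))
E
python3 go.py 0.528 -0.4095 0.018 -12.5
```

```text
t: 3.03
tcp_pos: [0.5255, -0.4063, 0.0571]
ee_rot: [0.782, 0.624, -0.0, -0.001]
force: [-1.2, -0.3, 0.3]
width: 0.027
finger_force: 26.9
[371.82540741 128.40157352] [ 0.52604447 -0.40674487  0.05794961]
101 [0.04611709 0.04661664 0.04783886 0.05998214] [ 0.51995227 -0.39443551  0.05998214]
t 3.08 tcp [ 0.526  -0.4067  0.0579] j [-0.76  0.63  1.52  0.    0.99 -0.54] close -12.8 w 0.0269 F 26.9 force [0.1 0.1 0.4]
turn [ 0.0003  0.0001 -0.0056] shift [-0.0023  0.0025  0.04  ] rows 1.0
```

View pics/c3.png

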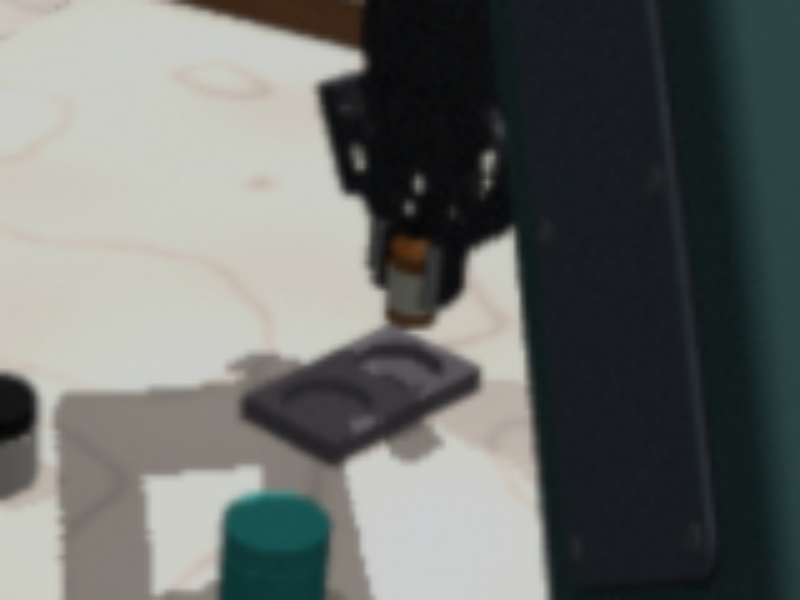

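The crop shows the bottle upright in the fingers at (412,285), above the far well at (400,370), so I'll lower it with force checks.

```bash
python3 -m inch '0 0 0 -0.0015 0.0012 0.01 0.02; 0 0 0 -0.0023 0.0025 0.022 0.02; 0 0 0 -0.0023 0.0025 0.03 0.02; 0 0 0 -0.0023 0.0025 0.034 0.02; 0 0 0 -0.0023 0.0025 0.036 0.02; 0 0 0 -0.0023 0.0025 0.036 0.02';  python3 -m inch '0 0 0 0 0 0.001 0.02; 0 0 0 0 0 0.001 0.02'; python3 -m inch '0 0 0 0 0 0.001 0.02; 0 0 0 0 0 0.001 0.02'
```

```text
t: 3.58
tcp_pos: [0.5276, -0.4095, 0.0197]
ee_rot: [0.782, 0.624, -0.0, -0.001]
force: [0.5, 1.0, -0.5]
width: 0.0266
finger_force: 26.9
t: 3.75
tcp_pos: [0.5283, -0.4102, 0.0197]
ee_rot: [0.782, 0.624, 0.0, 0.0]
force: [1.2, -0.8, -0.6]
width: 0.0269
finger_force: 26.9
t: 3.92
tcp_pos: [0.5282, -0.4102, 0.0187]
ee_rot: [0.782, 0.624, 0.0, 0.0]
force: [-0.7, -0.6, -0.4]
width: 0.0269
finger_force: 26.9
```

```bash
python3 -m inch '0 0 0 0 0 0.0007 0.02; 0 0 0 0 0 0.0007 0.02'; python3 -m inch '0 0 0 0 0 0.0007 0.02; 0 0 0 0 0 0.0007 0.02'
```

```text
t: 4.08
tcp_pos: [0.5281, -0.4101, 0.0179]
ee_rot: [0.782, 0.624, 0.0, 0.0]
force: [0.3, -0.2, 0.2]
width: 0.0268
finger_force: 26.9
t: 4.25
tcp_pos: [0.5282, -0.4101, 0.0177]
ee_rot: [0.782, 0.624, 0.0, 0.0]
force: [0.0, 0.7, 3.1]
width: 0.0272
finger_force: 27.1
```

Contact at 3 N. Release and lift.

```bash
python3 -m inch '0 0 0 0 0 0 0.032; 0 0 0 0 0 0 0.04; 0 0 0 0 0 0 0.048; 0 0 0 0 0 -0.02 0.048; 0 0 0 0 0 -0.05 0.048; 0 0 0 0 0 -0.09 0.048;0 0 0 0 0 -0.11 0.048'; python3 go.py 0.4357 0.033 0.12 -12.5
```

```text
t: 4.83
tcp_pos: [0.5294, -0.4112, 0.1309]
ee_rot: [0.782, 0.624, 0.0, 0.002]
force: [0.9, -0.5, 0.8]
width: 0.0478
finger_force: 0.0
t 4.83 tcp [ 0.5294 -0.4112  0.1309] j [-0.76  0.55  1.46  0.    1.13 -0.54] close -12.8 w 0.0478 F 0.0 force [ 0.9 -0.5  0.8]
turn [ 0.0035  0.002  -0.0058] shift [ 0.4123 -0.1901  0.0094] rows 10.9
```

```bash
python3 -m inch '0 0 0 0.02 -0.009 0 0.048; 0 0 0 0.057 -0.026 0 0.048; 0 0 0 0.094 -0.043 0 0.048; 0 0 0 0.131 -0.06 0 0.048; 0 0 0 0.168 -0.077 0 0.048; 0 0 0 0.205 -0.094 0 0.048; 0 0 0 0.242 -0.111 0 0.048; 0 0 0 0.279 -0.128 0 0.048' && python3 -m inch '0 0 0 0.035 -0.016 0 0.045; 0 0 0 0.07 -0.032 0 0.045; 0 0 0 0.1 -0.046 0 0.045; 0 0 0 0.125 -0.057 0 0.045; 0 0 0 0.133 -0.062 0 0.045; 0 0 0 0.133 -0.062 0 0.045'; python3 go.py 0.4357 0.033 0.013 -12.5
```

```text
t: 5.5
tcp_pos: [0.4646, -0.1079, 0.1273]
ee_rot: [0.782, 0.623, 0.0, 0.0]
force: [0.9, 0.7, 0.3]
width: 0.0477
finger_force: 0.0
t: 6.0
tcp_pos: [0.4334, 0.0355, 0.1272]
ee_rot: [0.781, 0.625, -0.0, -0.0]
force: [-0.7, -0.4, -0.6]
width: 0.0449
finger_force: 0.0
t 6.00 tcp [0.4334 0.0355 0.1272] j [-0.08  0.26  1.98  0.    0.9   0.14] close -12.6 w 0.0449 F 0.0 force [-0.7 -0.4 -0.6]
turn [-0.0007 -0.0002 -0.0025] shift [-0.0019  0.0029  0.1142] rows 2.7
```

```bash
python3 - <<'E'
from bench import bot
from h import *
np.save("side3.npy",bot.snapshot("side"),allow_pickle=True); np.save("top3.npy",bot.snapshot("top"),allow_pickle=True)
for n in("top3","side3"):
    s=load(n);P=cloud(s)
    for c in((.4357,.033),(.528,-.41)):
        d=np.hypot(P[...,0]-c[0],P[...,1]-c[1]); m=(d<.03)&(P[...,2]>.055)&(P[...,2]<.085); q=P[m]
        if len(q): 
            zt=np.percentile(q[:,2],97);q=q[q[:,2]>zt-.006];print(n,c,len(q),zt,q.mean(0))
E
python3 go.py 0.4357 0.033 0.013 -12.5
```

```text
top3 (0.528, -0.41) 18 0.07755677543404059 [ 0.52563063 -0.40810509  0.07475932]
side3 (0.4357, 0.033) 26 0.07323716864357681 [0.4350699  0.03414534 0.070559  ]
side3 (0.528, -0.41) 10 0.07646140548976967 [ 0.52534654 -0.40825181  0.07436927]
t 6.10 tcp [0.435  0.0334 0.1274] j [-0.08  0.26  1.97 -0.    0.9   0.14] close -12.8 w 0.0449 F 0.0 force [ 0.1 -0.1  0.1]
turn [ 0.001   0.0003 -0.0046] shift [-0.0002  0.0007  0.1144] rows 2.7
```

The first dropper stands in its well with its top at 77 mm (5 + 72). Now the second.

```bash
python3 -m inch '0 0 0 0 0 0.03 0.045; 0 0 0 0 0 0.06 0.045; 0 0 0 0 0 0.09 0.045; 0 0 0 0 0 0.113 0.045; 0 0 0 0 0 0.113 0.035; 0 0 0 0 0 0.113 0.02; 0 0 0 0 0 0.113 0.02; 0 0 0 0 0 0.113 0.02' 25; python3 -m inch '0 0 0 0 0 -0.01 0.02; 0 0 0 0 0 -0.035 0.02; 0 0 0 0 0 -0.07 0.02; 0 0 0 0 0 -0.1 0.02; 0 0 0 0 0 -0.11 0.02;  0 0 0 0 0 -0.11 0.02'; python3 go.py 0.540 -0.3545 0.06 -12.5
```

```text
t: 6.77
tcp_pos: [0.4358, 0.0332, 0.0155]
ee_rot: [0.782, 0.623, 0.001, 0.001]
force: [0.4, -0.3, -0.2]
width: 0.0276
finger_force: 25.5
t: 7.27
tcp_pos: [0.4375, 0.0336, 0.1285]
ee_rot: [0.782, 0.624, 0.003, 0.003]
force: [0.3, -0.1, -0.7]
width: 0.0274
finger_force: 25.5
t 7.27 tcp [0.4375 0.0336 0.1285] j [-0.08  0.26  1.97  0.    0.9   0.14] close -12.8 w 0.0274 F 25.5 force [ 0.3 -0.1 -0.7]
turn [ 0.0091 -0.0013 -0.0056] shift [-0.3557  0.1855  0.0697] rows 9.8
```

```bash
python3 -m inch '0 0 0 -0.015 0.008 0 0.02; 0 0 0 -0.045 0.023 0 0.02; 0 0 0 -0.08 0.042 0 0.02; 0 0 0 -0.115 0.06 0 0.02; 0 0 0 -0.15 0.078 0 0.02; 0 0 0 -0.185 0.097 0 0.02; 0 0 0 -0.22 0.115 0 0.02; 0 0 0 -0.255 0.133 0 0.02' && python3 -m inch '0 0 0 -0.035 0.018 0 0.02; 0 0 0 -0.065 0.034 0 0.02; 0 0 0 -0.088 0.046 0 0.02; 0 0 0 -0.1 0.0525 0.01 0.02;  0 0 0 -0.1 0.0525 0.03 0.02; 0 0 0 -0.1 0.0525 0.055 0.02;0 0 0 -0.1 0.0525 0.069 0.02; 0 0 0 -0.1 0.0525 0.069 0.02'; python3 go.py 0.540 -0.3545 0.021 -12.5
```

```text
t: 7.93
tcp_pos: [0.5071, -0.2462, 0.1239]
ee_rot: [0.782, 0.624, -0.0, -0.0]
force: [-0.0, 0.7, -0.9]
width: 0.0269
finger_force: 25.5
t: 8.6
tcp_pos: [0.5332, -0.3503, 0.0506]
ee_rot: [0.782, 0.624, -0.001, -0.004]
force: [-0.6, 0.2, -0.5]
width: 0.0271
finger_force: 25.5
t 8.60 tcp [ 0.5332 -0.3503  0.0506] j [-0.69  0.61  1.58  0.    0.96 -0.47] close -12.8 w 0.0271 F 25.5 force [-0.6  0.2 -0.5]
turn [-0.0076 -0.0042 -0.0057] shift [-0.0027  0.0078  0.0296] rows 0.7
```

```bash
python3 -m inch '0 0 0 -0.0015 0.004 0 0.02; 0 0 0 -0.0015 0.005 0 0.02;0 0 0 -0.0015 0.005 0 0.02; 0 0 0 -0.0015 0.005 0 0.02'; python3 go.py 0.540 -0.3545 0.021 -12.5
```

```text
t: 8.93
tcp_pos: [0.5419, -0.3565, 0.0565]
ee_rot: [0.782, 0.624, 0.0, 0.001]
force: [0.2, 0.1, -1.7]
width: 0.0276
finger_force: 25.5
t 8.93 tcp [ 0.5419 -0.3565  0.0565] j [-0.69  0.61  1.56  0.    0.97 -0.46] close -12.8 w 0.0276 F 25.5 force [ 0.2  0.1 -1.7]
turn [ 0.0022  0.001  -0.0055] shift [ 0.0016 -0.0024  0.0355] rows 0.9
```

```bash
python3 -m inch '0 0 0 0 -0.001 0.008 0.02; 0 0 0 0.001 -0.002 0.02 0.02; 0 0 0 0.001 -0.002 0.029 0.02; 0 0 0 0.001 -0.002 0.034 0.02; 0 0 0 0.001 -0.002 0.035 0.02; 0 0 0 0.001 -0.002 0.035 0.02;0 0 0 0.001 -0.002 0.035 0.02';  python3 -m inch '0 0 0 0 0 0.001 0.02; 0 0 0 0 0 0.001 0.02'; python3 -m inch '0 0 0 0 0 0.001 0.02; 0 0 0 0 0 0.001 0.02'
```

```text
t: 9.52
tcp_pos: [0.5392, -0.3547, 0.02]
ee_rot: [0.782, 0.624, -0.0, -0.0]
force: [-0.4, -0.4, 0.2]
width: 0.027
finger_force: 25.5
t: 9.68
tcp_pos: [0.5395, -0.3549, 0.0195]
ee_rot: [0.782, 0.624, 0.0, 0.0]
force: [0.1, -0.2, -0.9]
width: 0.0272
finger_force: 25.5
t: 9.85
tcp_pos: [0.5393, -0.3547, 0.0183]
ee_rot: [0.782, 0.624, 0.0, 0.0]
force: [0.5, 0.0, 0.0]
width: 0.0276
finger_force: 25.5
```

```bash
python3 -m inch '0 0 0 0 0 0.0007 0.02; 0 0 0 0 0 0.0007 0.02'; python3 -m inch '0 0 0 0 0 0.0007 0.02; 0 0 0 0 0 0.0007 0.02'
```

```text
t: 10.02
tcp_pos: [0.5393, -0.3547, 0.0179]
ee_rot: [0.782, 0.624, 0.0, 0.0]
force: [-0.7, 0.2, 2.6]
width: 0.0269
finger_force: 25.7
t: 10.18
tcp_pos: [0.5394, -0.3548, 0.0179]
ee_rot: [0.782, 0.624, 0.0, 0.0]
force: [-2.6, 1.7, 9.5]
width: 0.0271
finger_force: 26.1
```

```bash
python3 -m inch '0 0 0 0 0 -0.0006 0.02; 0 0 0 0 0 -0.0006 0.032; 0 0 0 0 0 -0.0006 0.04; 0 0 0 0 0 -0.001 0.048; 0 0 0 0 0 -0.02 0.048; 0 0 0 0 0 -0.05 0.048; 0 0 0 0 0 -0.085 0.06;0 0 0 0 0 -0.1 0.07'; python3 go.py 0.442 -0.0826 0.10 17.75
```

```text
t: 10.85
tcp_pos: [0.5408, -0.3559, 0.1205]
ee_rot: [0.782, 0.624, 0.001, 0.002]
force: [1.3, -1.2, 0.7]
width: 0.0698
finger_force: 0.0
t 10.85 tcp [ 0.5408 -0.3559  0.1205] j [-0.69  0.53  1.52  0.    1.08 -0.46] close -12.8 w 0.0698 F 0.0 force [ 1.3 -1.2  0.7]
turn [ 0.0035  0.0031 -0.5338] shift [ 0.2445 -0.1571  0.0194] rows 7.0
```

```bash
python3 -m inch '0 0 -0.05 0.02 -0.013 0 0.072; 0 0 -0.13 0.055 -0.035 0 0.072; 0 0 -0.22 0.09 -0.058 0 0.072; 0 0 -0.3 0.125 -0.08 0 0.072; 0 0 -0.38 0.16 -0.103 0 0.072; 0 0 -0.45 0.195 -0.125 0 0.072; 0 0 -0.5 0.225 -0.145 0.01 0.072; 0 0 -0.53 0.2445 -0.157 0.018 0.072' && python3 -m inch '0 0 0 0 0 0 0.072; 0 0 0 0 0 0 0.072; 0 0 0 0 0 0 0.072'; python3 go.py 0.442 -0.0826 0.013 17.75; python3 - <<'E'
from bench import bot
from h import *
np.save("side4.npy",bot.snapshot("side"),allow_pickle=True); np.save("top4.npy",bot.snapshot("top"),allow_pickle=True)
for n in("top4","side4"):
    s=load(n);P=cloud(s)
    for c in((.528,-.41),(.54,-.355)):
        d=np.hypot(P[...,0]-c[0],P[...,1]-c[1]); m=(d<.02)&(P[...,2]>.055)&(P[...,2]<.085); q=P[m]
        if len(q): 
            zt=np.percentile(q[:,2],97);q=q[q[:,2]>zt-.006];print(n,c,len(q),zt,q.mean(0))
E
```

```text
t: 11.52
tcp_pos: [0.4378, -0.0783, 0.0986]
ee_rot: [0.59, 0.808, 0.0, -0.001]
force: [-0.0, -0.8, 0.3]
width: 0.0718
finger_force: 0.0
t: 11.77
tcp_pos: [0.4416, -0.082, 0.0992]
ee_rot: [0.591, 0.807, 0.0, 0.001]
force: [-0.3, 0.3, 1.0]
width: 0.0719
finger_force: 0.0
t 11.77 tcp [ 0.4416 -0.082   0.0992] j [-0.34  0.33  1.98 -0.    0.84 -0.64] close 17.5 w 0.0719 F 0.0 force [-0.3  0.3  1. ]
turn [ 0.0012  0.0012 -0.0037] shift [-0.0006  0.0001  0.0862] rows 2.1
top4 (0.528, -0.41) 20 0.0762673351320426 [ 0.52547268 -0.40826354  0.07358994]
top4 (0.54, -0.355) 20 0.07681375376478868 [ 0.53734776 -0.35134159  0.07357017]
side4 (0.528, -0.41) 8 0.0784754413259592 [ 0.5252316  -0.40624594  0.07601595]
side4 (0.54, -0.355) 8 0.07707252603744465 [ 0.53376756 -0.35236273  0.07465566]
```

```bash
python3 -m inch '0 0 0 0 0 0.03 0.072; 0 0 0 0 0 0.06 0.072; 0 0 0 0 0 0.08 0.072; 0 0 0 0 0 0.087 0.072; 0 0 0 0 0 0.087 0.06; 0 0 0 0 0 0.087 0.04; 0 0 0 0 0 0.087 0.04; 0 0 0 0 0 0.087 0.04' 35; python3 -m inch '0 0 0 0 0 -0.01 0.04; 0 0 0 0 0 -0.035 0.04; 0 0 0 0 0 -0.07 0.04; 0 0 0 0 0 -0.095 0.04; 0 0 0 0 0 -0.105 0.04;  0 0 0 0 0 -0.105 0.04'; python3 go.py 0.636 -0.0193 0.05 17.75
```

```text
t: 12.53
tcp_pos: [0.4414, -0.0818, 0.0129]
ee_rot: [0.591, 0.807, 0.0, 0.001]
force: [0.3, -0.4, -0.6]
width: 0.0493
finger_force: 36.3
t: 13.03
tcp_pos: [0.4427, -0.0821, 0.1203]
ee_rot: [0.591, 0.807, 0.001, 0.003]
force: [0.3, -0.0, -0.9]
width: 0.0489
finger_force: 36.7
t 13.03 tcp [ 0.4427 -0.0821  0.1203] j [-0.34  0.29  1.96  0.    0.89 -0.64] close 17.5 w 0.0489 F 36.7 force [ 0.3 -0.  -0.9]
turn [ 0.0058  0.0043 -0.0036] shift [0.0019 0.2028 0.0714] rows 5.2
```

```bash
python3 -m inch '0 0 0 0 0.012 0 0.04; 0 0 0 0 0.04 0 0.04; 0 0 0 0.001 0.075 0 0.04; 0 0 0 0.001 0.11 0 0.04; 0 0 0 0.002 0.145 0 0.04; 0 0 0 0.002 0.175 0.01 0.04; 0 0 0 0.002 0.195 0.03 0.04; 0 0 0 0.002 0.2028 0.05 0.04' && python3 -m inch '0 0 0 0 0 0.012 0.04; 0 0 0 0 0 0.017 0.04; 0 0 0 0 0 0.017 0.04; 0 0 0 0 0 0.017 0.04'; python3 go.py 0.636 -0.0193 0.016 17.75
```

```text
t: 13.7
tcp_pos: [0.6378, -0.0168, 0.0653]
ee_rot: [0.591, 0.807, 0.001, 0.002]
force: [0.7, 0.5, -1.6]
width: 0.0495
finger_force: 36.8
t: 14.03
tcp_pos: [0.632, -0.0184, 0.0494]
ee_rot: [0.591, 0.807, -0.0, -0.001]
force: [-0.3, 0.2, -1.4]
width: 0.0493
finger_force: 36.8
t 14.03 tcp [ 0.632  -0.0184  0.0494] j [-0.14  0.6   1.6   0.    0.94 -0.44] close 17.5 w 0.0493 F 36.8 force [-0.3  0.2 -1.4]
turn [-0.0018 -0.0009 -0.0041] shift [-0.0021  0.0036  0.0334] rows 0.8
```

```bash
python3 -m inch '0 0 0 -0.001 0.001 0.008 0.04; 0 0 0 -0.002 0.003 0.02 0.04; 0 0 0 -0.002 0.003 0.027 0.04; 0 0 0 -0.002 0.003 0.03 0.04; 0 0 0 -0.002 0.003 0.031 0.04; 0 0 0 -0.002 0.003 0.031 0.04;0 0 0 -0.002 0.003 0.031 0.04';  python3 -m inch '0 0 0 0 0 0.001 0.04; 0 0 0 0 0 0.001 0.04'; python3 -m inch '0 0 0 0 0 0.001 0.04; 0 0 0 0 0 0.001 0.04'
```

```text
t: 14.62
tcp_pos: [0.6368, -0.0194, 0.0189]
ee_rot: [0.591, 0.807, 0.0, 0.0]
force: [0.7, -0.4, -0.3]
width: 0.0488
finger_force: 36.8
t: 14.78
tcp_pos: [0.6369, -0.0193, 0.0181]
ee_rot: [0.591, 0.807, 0.0, 0.0]
force: [0.0, -0.5, -0.5]
width: 0.0489
finger_force: 36.8
t: 14.95
tcp_pos: [0.6367, -0.0193, 0.0169]
ee_rot: [0.591, 0.807, 0.0, 0.0]
force: [-0.3, -0.4, -0.7]
width: 0.0489
finger_force: 36.8
```

```bash
python3 -m inch '0 0 0 0 0 0.0007 0.04; 0 0 0 0 0 0.0007 0.04'; python3 -m inch '0 0 0 0 0 0.0006 0.04; 0 0 0 0 0 0.0006 0.04';python3 -m inch '0 0 0 0 0 0.0005 0.04; 0 0 0 0 0 0.0005 0.04'
```

```text
t: 15.12
tcp_pos: [0.6366, -0.0193, 0.0161]
ee_rot: [0.591, 0.807, 0.0, -0.0]
force: [0.0, 0.5, -1.3]
width: 0.0493
finger_force: 36.8
t: 15.28
tcp_pos: [0.6366, -0.0193, 0.0154]
ee_rot: [0.591, 0.807, -0.0, -0.0]
force: [-0.0, 0.4, -1.4]
width: 0.0489
finger_force: 36.8
t: 15.45
tcp_pos: [0.6367, -0.0193, 0.0154]
ee_rot: [0.591, 0.807, 0.0, -0.0]
force: [-2.4, 0.8, 4.2]
width: 0.0495
finger_force: 37.2
```

```bash
python3 -m inch '0 0 0 0 0 0 0.052; 0 0 0 0 0 0 0.06; 0 0 0 0 0 0 0.068; 0 0 0 0 0 -0.01 0.07; 0 0 0 0 0 -0.035 0.07; 0 0 0 0 0 -0.065 0.07; 0 0 0 0 0 -0.08 0.072;0 0 0 0 0 -0.08 0.072'; python3 go.py 0.6494 -0.2122 0.09 17.75
```

```text
t: 16.12
tcp_pos: [0.6399, -0.0197, 0.0998]
ee_rot: [0.591, 0.807, 0.002, 0.003]
force: [0.5, -0.7, -0.1]
width: 0.0721
finger_force: 0.0
t 16.12 tcp [ 0.6399 -0.0197  0.0998] j [-0.14  0.54  1.56  0.    1.03 -0.44] close 17.5 w 0.0721 F 0.0 force [ 0.5 -0.7 -0.1]
turn [ 0.0071  0.0033 -0.0037] shift [-0.1863 -0.049   0.0101] rows 4.6
```

```bash
python3 -m inch '0 0 0 -0.018 -0.005 0 0.072; 0 0 0 -0.05 -0.012 0 0.072; 0 0 0 -0.085 -0.021 0 0.072; 0 0 0 -0.12 -0.029 0 0.072; 0 0 0 -0.15 -0.037 0 0.072; 0 0 0 -0.175 -0.043 0 0.072; 0 0 0 -0.188 -0.046 0 0.072; 0 0 0 -0.188 -0.046 0 0.072' && python3 -m inch '0 0 0 0 0 0 0.072; 0 0 0 0 0 0 0.072'; python3 go.py 0.6494 -0.2122 0.012 17.75; python3 - <<'E'
from bench import bot
from h import *
np.save("side5.npy",bot.snapshot("side"),allow_pickle=True); np.save("top5.npy",bot.snapshot("top"),allow_pickle=True)
for n in("top5","side5"):
    s=load(n);P=cloud(s)
    for c in((.6494,-.2122),(.6366,-.0193)):
        d=np.hypot(P[...,0]-c[0],P[...,1]-c[1]); m=(d<.035)&(P[...,2]>.035)&(P[...,2]<.06); q=P[m]
        if len(q): 
            zt=np.percentile(q[:,2],97);q=q[q[:,2]>zt-.006];lo,hi=np.percentile(q[:,:2],[2,98],axis=0);print(n,c,len(q),zt.round(4),(lo+hi)/2,hi-lo)
E
```

```text
t: 16.78
tcp_pos: [0.6495, -0.2155, 0.0947]
ee_rot: [0.592, 0.806, -0.0, 0.0]
force: [0.6, -0.5, 0.3]
width: 0.0718
finger_force: 0.0
t: 16.95
tcp_pos: [0.6489, -0.2108, 0.0946]
ee_rot: [0.591, 0.807, 0.0, -0.001]
force: [0.3, 0.0, 0.7]
width: 0.0723
finger_force: 0.0
t 16.95 tcp [ 0.6489 -0.2108  0.0946] j [-0.42  0.61  1.45  0.    1.09 -0.72] close 17.6 w 0.0723 F 0.0 force [0.3 0.  0.7]
turn [-0.0007 -0.0017 -0.0033] shift [-0.0016  0.0001  0.0826] rows 2.0
side5 (0.6494, -0.2122) 190 0.0491 [ 0.64840723 -0.21158811] [0.04468406 0.04699334]
side5 (0.6366, -0.0193) 267 0.0517 [ 0.63355712 -0.02062501] [0.04505873 0.04471536]
```

Jar 1 sits at the right height: its top reads 2.6 mm above that of the jar still on the table, which matches the 3 mm tray floor. Next, grasp jar 2.

```bash
python3 -m inch '0 0 0 0 0 0.03 0.072; 0 0 0 0 0 0.06 0.072; 0 0 0 0 0 0.077 0.072; 0 0 0 0 0 0.083 0.072; 0 0 0 0 0 0.083 0.06; 0 0 0 0 0 0.083 0.04; 0 0 0 0 0 0.083 0.04; 0 0 0 0 0 0.083 0.04' 35; python3 -m inch '0 0 0 0 0 -0.01 0.04; 0 0 0 0 0 -0.035 0.04; 0 0 0 0 0 -0.07 0.04; 0 0 0 0 0 -0.095 0.04; 0 0 0 0 0 -0.105 0.04;  0 0 0 0 0 -0.105 0.04; 0 0 0 0 0 -0.105 0.04'; python3 go.py 0.612 0.0547 0.05 17.75
```

```text
t: 17.72
tcp_pos: [0.6506, -0.2128, 0.0136]
ee_rot: [0.591, 0.807, 0.0, 0.001]
force: [-0.4, -0.3, -0.2]
width: 0.0492
finger_force: 36.3
t: 18.3
tcp_pos: [0.6495, -0.2126, 0.1176]
ee_rot: [0.591, 0.807, 0.0, 0.001]
force: [-0.9, -0.2, -2.6]
width: 0.0488
finger_force: 36.5
t 18.30 tcp [ 0.6495 -0.2126  0.1176] j [-0.42  0.58  1.43  0.    1.13 -0.72] close 17.5 w 0.0488 F 36.5 force [-0.9 -0.2 -2.6]
turn [ 0.0009  0.0007 -0.0039] shift [0.2662 0.0447 0.0675] rows 6.7
```

```bash
python3 -m inch '0 0 0 0.012 0.002 0 0.04; 0 0 0 0.045 0.0075 0 0.04; 0 0 0 0.085 0.0143 0 0.04; 0 0 0 0.125 0.021 0 0.04; 0 0 0 0.165 0.0277 0 0.04; 0 0 0 0.205 0.0344 0 0.04; 0 0 0 0.24 0.04 0 0.04; 0 0 0 0.2655 0.0447 0 0.04' && python3 -m inch '0 0 0 0 0 0.015 0.04; 0 0 0 0 0 0.035 0.04; 0 0 0 0 0 0.055 0.04; 0 0 0 0 0 0.067 0.04; 0 0 0 0 0 0.067 0.04; 0 0 0 0 0 0.067 0.04'; python3 go.py 0.612 0.0547 0.018 17.75
```

```text
t: 18.97
tcp_pos: [0.6086, 0.0581, 0.1147]
ee_rot: [0.591, 0.807, -0.001, -0.003]
force: [-0.8, 0.1, -1.2]
width: 0.0495
finger_force: 36.5
t: 19.47
tcp_pos: [0.6104, 0.0544, 0.0485]
ee_rot: [0.591, 0.807, -0.001, -0.002]
force: [1.1, -0.7, -1.0]
width: 0.049
finger_force: 36.5
t 19.47 tcp [0.6104 0.0544 0.0485] j [-0.02  0.58  1.65  0.    0.91 -0.33] close 17.5 w 0.0490 F 36.5 force [ 1.1 -0.7 -1. ]
turn [-0.0036 -0.0015 -0.0038] shift [-0.0003  0.0017  0.0305] rows 0.7
```

```bash
python3 -m inch '0 0 0 0 0 0.008 0.04; 0 0 0 0 0 0.02 0.04; 0 0 0 0 0 0.028 0.04; 0 0 0 0 0 0.032 0.04; 0 0 0 0 0 0.032 0.04; 0 0 0 0 0 0.032 0.04;0 0 0 0 0 0.032 0.04';  python3 -m inch '0 0 0 0 0 0.001 0.04; 0 0 0 0 0 0.001 0.04'; python3 -m inch '0 0 0 0 0 0.0007 0.04; 0 0 0 0 0 0.0007 0.04'
```

```text
t: 20.05
tcp_pos: [0.6124, 0.0541, 0.0183]
ee_rot: [0.591, 0.807, 0.0, 0.0]
force: [0.4, -0.1, -0.9]
width: 0.0494
finger_force: 36.5
t: 20.22
tcp_pos: [0.6124, 0.0541, 0.0173]
ee_rot: [0.591, 0.807, 0.0, 0.0]
force: [1.1, 0.6, -0.4]
width: 0.0492
finger_force: 36.5
t: 20.38
tcp_pos: [0.6122, 0.0542, 0.0164]
ee_rot: [0.591, 0.807, 0.0, 0.0]
force: [0.1, 0.6, -0.7]
width: 0.0489
finger_force: 36.5
```

```bash
python3 -m inch '0 0 0 0 0 0.0006 0.04; 0 0 0 0 0 0.0006 0.04'; python3 -m inch '0 0 0 0 0 0.0005 0.04; 0 0 0 0 0 0.0005 0.04'
```

```text
t: 20.55
tcp_pos: [0.6122, 0.0542, 0.0157]
ee_rot: [0.591, 0.807, 0.0, 0.0]
force: [-0.1, -0.7, -1.5]
width: 0.0493
finger_force: 36.6
t: 20.72
tcp_pos: [0.6122, 0.0542, 0.0157]
ee_rot: [0.591, 0.807, 0.0, 0.0]
force: [-1.6, -0.8, 4.0]
width: 0.049
finger_force: 37.0
```

```bash
python3 -m inch '0 0 0 0 0 0 0.052; 0 0 0 0 0 0 0.06; 0 0 0 0 0 0 0.068; 0 0 0 0 0 -0.01 0.07; 0 0 0 0 0 -0.035 0.07; 0 0 0 0 0 -0.07 0.07; 0 0 0 0 0 -0.1 0.065;0 0 0 0 0 -0.11 0.06' && python3 -m inch '0 0 0 0 0 0 0.06; 0 0 0 0 0 0 0.06; 0 0 0 0 0 0 0.06'; python3 go.py 0.329 0.3133 0.12 17.75; python3 - <<'E'
from bench import bot
from h import *
s=bot.snapshot("side"); P=cloud(s)
for c in((.612,.054),(.6366,-.0193)):
    d=np.hypot(P[...,0]-c[0],P[...,1]-c[1]); m=(d<.035)&(P[...,2]>.035)&(P[...,2]<.06); q=P[m]
    zt=np.percentile(q[:,2],97);q=q[q[:,2]>zt-.006];lo,hi=np.percentile(q[:,:2],[2,98],axis=0);print(c,len(q),zt.round(4),(lo+hi)/2,hi-lo)
E
```

```text
t: 21.38
tcp_pos: [0.615, 0.0542, 0.1305]
ee_rot: [0.591, 0.807, 0.002, 0.003]
force: [1.1, 1.3, -0.8]
width: 0.0602
finger_force: 0.0
t: 21.63
tcp_pos: [0.6108, 0.0542, 0.1238]
ee_rot: [0.591, 0.807, -0.001, -0.001]
force: [0.1, -0.3, -0.1]
width: 0.0602
finger_force: 0.0
t 21.63 tcp [0.6108 0.0542 0.1238] j [-0.02  0.49  1.59  0.    1.06 -0.33] close 17.5 w 0.0602 F 0.0 force [ 0.1 -0.3 -0.1]
turn [-0.0024 -0.0009 -0.0038] shift [ 0.332  -0.1906  0.0046] rows 9.2
(0.612, 0.054) 312 0.0518 [0.60895194 0.0532703 ] [0.04586567 0.04409056]
(0.6366, -0.0193) 257 0.052 [ 0.63361715 -0.0212817 ] [0.04564489 0.04518435]
```

```bash
python3 -m inch '0 0 0 0.015 -0.009 0 0.06; 0 0 0 0.045 -0.026 0 0.06; 0 0 0 0.08 -0.046 0 0.06; 0 0 0 0.115 -0.066 0 0.06; 0 0 0 0.15 -0.086 0 0.06; 0 0 0 0.185 -0.106 0 0.06; 0 0 0 0.22 -0.126 0 0.06; 0 0 0 0.255 -0.147 0 0.06' && python3 -m inch '0 0 0 0.03 -0.017 0 0.06; 0 0 0 0.055 -0.032 0 0.06; 0 0 0 0.07 -0.04 0 0.06; 0 0 0 0.077 -0.044 0 0.06; 0 0 0 0.077 -0.044 0 0.06; 0 0 0 0.077 -0.044 0 0.06'; python3 go.py 0.329 0.3133 0.012 17.75; python3 - <<'E'
from bench import bot
from h import *
s=bot.snapshot("side")
u,v=249,350; im=s["color"][v-80:v+70,u-100:u+100,::-1].copy(); cv2.imwrite("pics/c6.png",cv2.resize(im,None,fx=4,fy=4))
E
```

```text
t: 22.35
tcp_pos: [0.3926, 0.2534, 0.1238]
ee_rot: [0.591, 0.806, -0.001, -0.001]
force: [-0.1, 1.1, 0.6]
width: 0.0602
finger_force: 0.0
t: 22.85
tcp_pos: [0.33, 0.3128, 0.1246]
ee_rot: [0.591, 0.807, -0.001, -0.0]
force: [-0.7, -0.4, 0.5]
width: 0.0601
finger_force: 0.0
t 22.85 tcp [0.33   0.3128 0.1246] j [ 0.61  0.29  1.94 -0.    0.91  0.3 ] close 17.6 w 0.0601 F 0.0 force [-0.7 -0.4  0.5]
turn [-0.001   0.0007 -0.0028] shift [ 0.0008 -0.0007  0.1126] rows 2.7
```

View pics/c6.png

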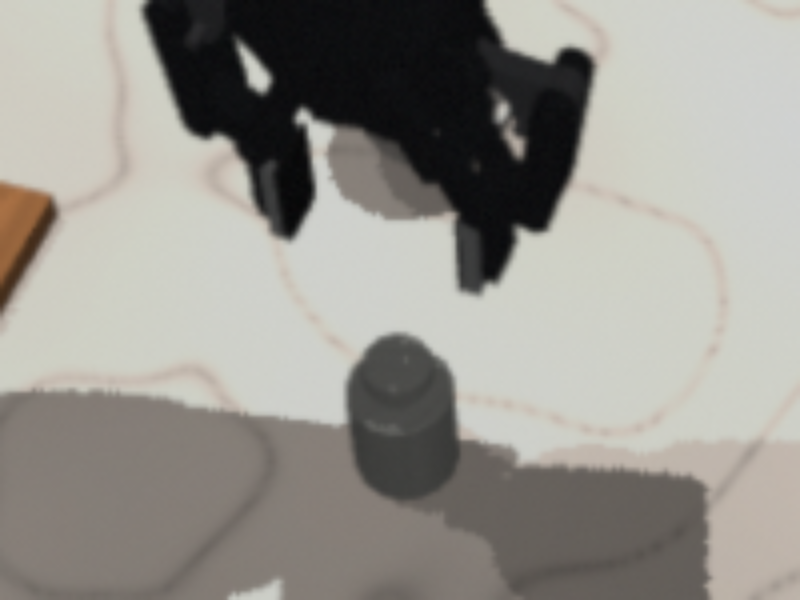

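The fingers at (285,215) and (470,270) straddle the weight at (400,400). Descend and grip harder for the steel.

```bash
python3 -m inch '0 0 0 0 0 0.03 0.06; 0 0 0 0 0 0.065 0.06; 0 0 0 0 0 0.095 0.06; 0 0 0 0 0 0.111 0.06; 0 0 0 0 0 0.111 0.05; 0 0 0 0 0 0.111 0.03; 0 0 0 0 0 0.111 0.03; 0 0 0 0 0 0.111 0.03' 80; python3 -m inch '0 0 0 0 0 -0.005 0.03; 0 0 0 0 0 -0.02 0.03; 0 0 0 0 0 -0.045 0.03; 0 0 0 0 0 -0.065 0.03; 0 0 0 0 0 -0.075 0.03;  0 0 0 0 0 -0.075 0.03; 0 0 0 0 0 -0.075 0.03'; python3 go.py 0.5425 0.368 0.06 17.75
```

```text
t: 23.57
tcp_pos: [0.3309, 0.3133, 0.0151]
ee_rot: [0.591, 0.806, 0.001, 0.0]
force: [0.3, -0.1, -4.5]
width: 0.0385
finger_force: 80.6
t: 24.15
tcp_pos: [0.3304, 0.3136, 0.0904]
ee_rot: [0.591, 0.807, 0.001, 0.0]
force: [-0.0, -0.1, -5.8]
width: 0.0384
finger_force: 81.6
t 24.15 tcp [0.3304 0.3136 0.0904] j [0.61 0.35 1.97 0.   0.82 0.3 ] close 17.5 w 0.0384 F 81.6 force [-0.  -0.1 -5.8]
turn [ 0.0027 -0.0009 -0.0036] shift [-0.0121  0.2185  0.031 ] rows 5.3
```

```bash
python3 -m inch '0 0 0 0 0.01 0 0.03; 0 0 0 -0.002 0.035 0 0.03; 0 0 0 -0.004 0.065 0 0.03; 0 0 0 -0.005 0.1 0 0.03; 0 0 0 -0.007 0.135 0 0.03; 0 0 0 -0.009 0.17 0 0.03; 0 0 0 -0.011 0.2 0 0.03; 0 0 0 -0.012 0.218 0 0.03' && python3 -m inch '0 0 0 0 0 0.01 0.03; 0 0 0 0 0 0.02 0.03; 0 0 0 0 0 0.03 0.03; 0 0 0 0 0 0.03 0.03; 0 0 0 0 0 0.03 0.03'; python3 go.py 0.5425 0.368 0.02 17.75
```

```text
t: 24.82
tcp_pos: [0.5457, 0.368, 0.0877]
ee_rot: [0.591, 0.806, 0.001, 0.001]
force: [0.8, 0.4, -5.1]
width: 0.0383
finger_force: 81.7
t: 25.23
tcp_pos: [0.539, 0.3664, 0.0573]
ee_rot: [0.591, 0.807, -0.002, -0.001]
force: [0.6, 1.0, -5.4]
width: 0.0383
finger_force: 81.7
t 25.23 tcp [0.539  0.3664 0.0573] j [0.49 0.62 1.55 0.   0.98 0.18] close 17.6 w 0.0383 F 81.7 force [ 0.6  1.  -5.4]
turn [-0.0047  0.0007 -0.0035] shift [0.0005 0.0039 0.0373] rows 0.9
```

```bash
python3 -m inch '0 0 0 0 0 0 0.03; 0 0 0 0 0.001 0.008 0.03; 0 0 0 0 0.001 0.02 0.03; 0 0 0 0 0.001 0.029 0.03; 0 0 0 0 0.001 0.034 0.03; 0 0 0 0 0.001 0.034 0.03; 0 0 0 0 0.001 0.034 0.03; 0 0 0 0 0.001 0.034 0.03';  python3 -m inch '0 0 0 0 0 0.001 0.03; 0 0 0 0 0 0.001 0.03'; python3 -m inch '0 0 0 0 0 0.001 0.03; 0 0 0 0 0 0.001 0.03'
```

```text
t: 25.9
tcp_pos: [0.5426, 0.3678, 0.0253]
ee_rot: [0.591, 0.807, 0.0, -0.0]
force: [0.3, 0.4, -4.8]
width: 0.0382
finger_force: 81.7
t: 26.07
tcp_pos: [0.5428, 0.3679, 0.0246]
ee_rot: [0.591, 0.807, 0.0, 0.0]
force: [-1.0, 0.9, -4.4]
width: 0.0383
finger_force: 81.7
t: 26.23
tcp_pos: [0.5424, 0.3678, 0.0234]
ee_rot: [0.591, 0.807, 0.0, 0.0]
force: [-0.7, -0.7, -4.5]
width: 0.0379
finger_force: 81.7
```

Contact is expected near 0.019 (the grasp was at about 0.015, and the floor adds about 5 mm).

```bash
python3 -m inch '0 0 0 0 0 0.001 0.03; 0 0 0 0 0 0.002 0.03; 0 0 0 0 0 0.002 0.03'; python3 -m inch '0 0 0 0 0 0.0008 0.03; 0 0 0 0 0 0.0008 0.03';python3 -m inch '0 0 0 0 0 0.0007 0.03; 0 0 0 0 0 0.0007 0.03'
```

```text
t: 26.48
tcp_pos: [0.5422, 0.3676, 0.021]
ee_rot: [0.591, 0.807, -0.0, -0.0]
force: [-0.7, -0.9, -4.8]
width: 0.0381
finger_force: 81.7
t: 26.65
tcp_pos: [0.5423, 0.3677, 0.0203]
ee_rot: [0.591, 0.807, -0.0, -0.0]
force: [-0.1, 0.8, -4.3]
width: 0.0381
finger_force: 81.7
t: 26.82
tcp_pos: [0.5423, 0.3677, 0.0196]
ee_rot: [0.591, 0.807, -0.0, -0.0]
force: [-0.1, 0.3, -5.3]
width: 0.0387
finger_force: 81.7
```

```bash
python3 -m inch '0 0 0 0 0 0.0006 0.03; 0 0 0 0 0 0.0006 0.03'; python3 -m inch '0 0 0 0 0 0.0005 0.03; 0 0 0 0 0 0.0005 0.03'
```

```text
t: 26.98
tcp_pos: [0.5423, 0.3677, 0.019]
ee_rot: [0.591, 0.807, -0.0, -0.0]
force: [-0.0, 0.6, -4.7]
width: 0.038
finger_force: 81.7
t: 27.15
tcp_pos: [0.5424, 0.3677, 0.019]
ee_rot: [0.591, 0.807, 0.0, -0.0]
force: [-1.1, 0.5, -2.3]
width: 0.0384
finger_force: 81.9
```

Contact: the z reading has stopped and the load has begun to transfer. I'll take one more small step, then release and lift.

```bash
python3 -m inch '0 0 0 0 0 0.0003 0.03; 0 0 0 0 0 0.0003 0.03'; python3 -m inch '0 0 0 0 0 0 0.042; 0 0 0 0 0 0 0.05; 0 0 0 0 0 0 0.058; 0 0 0 0 0 0 0.06; 0 0 0 0 0 -0.015 0.06; 0 0 0 0 0 -0.045 0.06; 0 0 0 0 0 -0.08 0.06;0 0 0 0 0 -0.1 0.06' && python3 -m inch '0 0 0 -0.02 -0.02 -0.02 0.06; 0 0 0 -0.05 -0.05 -0.04 0.06; 0 0 0 -0.08 -0.08 -0.06 0.06; 0 0 0 -0.1 -0.1 -0.07 0.06; 0 0 0 -0.1 -0.1 -0.07 0.06; 0 0 0 -0.1 -0.1 -0.07 0.06'; python3 - <<'E'
from bench import bot
from h import *
for n in("side","top"):
    s=bot.snapshot(n); np.save(n+".npy",s,allow_pickle=True); cv2.imwrite(f"pics/{n}9.png",s["color"][:,:,::-1])
E
python3 m.py
```

```text
t: 27.32
tcp_pos: [0.5424, 0.3678, 0.0189]
ee_rot: [0.591, 0.807, 0.0, -0.0]
force: [-2.6, -0.8, 3.4]
width: 0.0386
finger_force: 82.3
t: 27.98
tcp_pos: [0.5438, 0.3685, 0.1215]
ee_rot: [0.591, 0.807, 0.002, 0.001]
force: [1.0, 0.9, 0.6]
width: 0.0598
finger_force: 0.0
t: 28.48
tcp_pos: [0.477, 0.2411, 0.1896]
ee_rot: [0.592, 0.806, 0.001, 0.001]
force: [1.0, 0.5, -0.5]
width: 0.06
finger_force: 0.0
top table z med/std -0.001 0.0017
pix [139.  70.] 508 ztop 0.0886 mid [0.8402 0.3566] ext [0.018 0.062] mean [0.8374 0.3531]
pix [433.  72.] 486 ztop 0.0877 mid [ 0.8435 -0.3552] ext [0.012 0.056] mean [ 0.8416 -0.3538]
pix [292.  79.] 920 ztop 0.0139 mid [ 0.8383 -0.0191] ext [0.022 0.247] mean [ 0.8384 -0.0187]
pix [200. 144.] 350 ztop 0.0553 mid [0.6546 0.1956] ext [0.05 0.05] mean [0.6546 0.1963]
pix [286. 159.] 759 ztop 0.0500 mid [ 0.6338 -0.0217] ext [0.044 0.044] mean [ 0.6335 -0.0223]
pix [261. 166.] 427 ztop 0.0501 mid [0.6091 0.0521] ext [0.043 0.044] mean [0.6086 0.0518]
pix [444. 202.] 1169 ztop 0.0718 mid [ 0.5312 -0.3801] ext [0.02  0.066] mean [ 0.5309 -0.3807]
pix [369. 2
[... 346 characters left out ...]
318 -0.3788] ext [0.022 0.065] mean [ 0.5309 -0.3746]
pix [345. 179.] 525 ztop 0.0491 mid [ 0.4794 -0.1991] ext [0.045 0.046] mean [ 0.4792 -0.1979]
pix [238. 208.] 1065 ztop 0.0510 mid [0.6169 0.0119] ext [0.062 0.11 ] mean [ 0.6161 -0.0019]
pix [143. 191.] 131 ztop 0.0156 mid [0.8383 0.0893] ext [0.022 0.041] mean [0.8381 0.091 ]
pix [ 34. 242.] 1207 ztop 0.0873 mid [0.8404 0.3617] ext [0.016 0.063] mean [0.8387 0.3649]
pix [159. 239.] 766 ztop 0.0561 mid [0.6548 0.1967] ext [0.051 0.049] mean [0.6556 0.1974]
pix [257. 292.] 1333 ztop 0.0463 mid [0.4153 0.1887] ext [0.071 0.072] mean [0.4164 0.1884]
pix [130. 332.] 1957 ztop 0.0677 mid [0.5396 0.369 ] ext [0.023 0.023] mean [0.5384 0.3692]
```

View pics/side9.png

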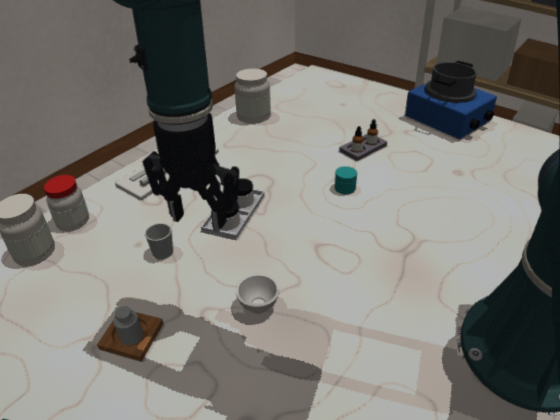

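View pics/top9.png

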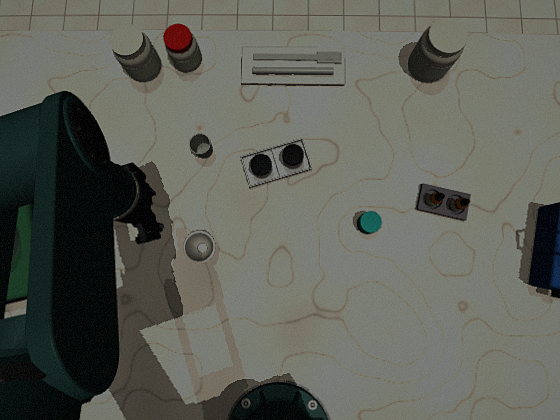

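The side view shows both droppers upright in the rack at (358,140) and (373,132), both jars in the tray at (230,212) and (243,187), and the weight in its block at (126,325). The top view agrees. The mortar, cup and turquoise jar have not moved, and every top height is its object's height plus its place's floor.

```bash
python3 -c "
from bench import bot
print(bot.finish_job())"
```

```text
the job is handed in; nothing more can be done
None
```

The job is handed in at about 28.6 s: both droppers stand in the rack, both jars in the tray and the weight in its block, each lowered until it touched the floor, and the mortar, cup and turquoise jar were not moved.

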